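Line a heat sink up on the scribed line of the drilling board

ROBOT

A 6-joint arm with a two-finger parallel gripper is mounted at the origin on the work surface. World frame = base frame: x ahead of the robot, y to its left, z up, the work surface at z = 0. Lengths are in m, angles in rad, forces in N, time in s.
With the tool pointing down it reaches from about 0.325 to 0.775 m from the base axis. Payload 5.5 kg.
Tool frame: the origin (TCP) lies between the finger pads; the fingertips stand 11 mm ahead of it and the grasp point (between the pads) lies 8 mm behind it; z points along the fingers, y is the line along which they close (so a half turn about z gives the same grasp; the last joint's range is limited). The gripper opens to 88 mm and grips with 3 to 60 N. Pads are 20 mm wide; open, the fingers measure 115 mm over their backs; the gripper's body (75 mm by 178 mm) begins 61 mm behind the grasp point.
Start: joints at [1.181, 0.091, 1.231, -0, 1.82, -0.057], TCP at [0.196, 0.567, 0.234] pointing down, gripper open.
Joint ranges: [-2.87, 2.87], [-0.86, 2.18], [0.17, 2.46], [-1.51, 4.65], [0.06, 2.69], [-2.65, 2.65]. Speed limits (rad/s): [2.57, 2.57, 3.01, 3.14, 3.14, 3.14].

INTERFACE

Orientations are given as a unit quaternion [w, x, y, z].
In Python, from cell import * gives the robot as it stands.
- The arm moves only by the shell command python3 -m pendant 'ROWS' [OPENING]. ROWS is JSON, one flat list of numbers, 6 for each row, row after row: the shift along the tool's x, y, z each as a share of 25 cm, from -1 to 1, then the turn, a rotation vector about the tool's x, y, z each as a share of 180 degrees, from -1 to 1. In form: [dx, dy, dz, rx, ry, rz, dx, dy, dz, rx, ry, rz, ...]. A call has 1 to 20 rows; each row is the pose to reach, as a shift and turn from the pose commanded when the call began, along the tool's axes at that moment, turning the shorter way round; what a row does not reach only later rows make up. A row lasts 1/8 s, in which the tool goes at most 62.5 mm and 10.7 degrees, less where a joint would pass 70% of its speed; a pose out of reach is approached as far as the arm can. A call with a number of a shift or a turn outside -1 to 1 is refused whole. A call with a gripper value outside its range is refused whole. OPENING is the opening, from -1 (shut) to 1 (fully open), set as the call begins (- or left out, the last holds). The fingers move at their own pace and stop on an object; the grip force is fixed at half the most. Time passes only in rows, so rows that repeat a pose let the fingers close. It gives the time, the measured TCP pose, the force and the opening at its end, in the units of the state.
- get_obs(): the state, without advancing time (a new reading comes with each control period).
- read_camera(name): name is "side" or "top"; returns (picture, depth): 384x512x3 uint8, red, green, blue; 384x512 float32, m along the optical axis (not along the pixel's ray), 0 where there is no reading.
- camera_info(name): a dict with "fx", "fy", "cx", "cy" (pixels), "dist" ([k1, k2, p1, p2, k3] as OpenCV has them; the pictures are not rectified), "eye" and "attitude" of the camera in the world. Camera axes: x right, y down, z forward; pixel columns grow to the right and rows downward; lengths in m; the calibration is good to about 2 mm. A picture is of the moment at which its call begins. camera_info takes no time and is no camera call.
- sign_off(): hands the job in, once; it reports no verdict.
The state is a dict: "clock": time; "qpos": joint angles; "joint_velocities": joint speeds; "joint_efforts": joint torques, N m; "tool_pos": TCP position; "tcp_rot": TCP orientation; "force": force on the tool from outside, world axes, zero at the start; "wrist_torque": the same for the moment, N m; "gripper_width": finger opening in m.
Only numpy, scipy, OpenCV 4.12 (cv2) and the standard library are available. Lean on these libraries where they do the work, as an engineer would, in place of code of your own. Each camera call takes 0.05 s, during which the arm holds its last target. There are 200 camera calls.

TASK

The heat sink has to be lined up for drilling. First pick up the multimeter that lies over the scribed line on the plywood board and lay it gently, face up, wholly on the black rubber mat; then push the heat sink flat along the board until its long edge that faces the line meets the line over its whole length, between the two end ticks, and stop there without lifting or tipping it or shoving it past the line. Leave the bowl, screwdriver, jar and toolbox where they are.

Things in the scene. Friction and masses are not known exactly. Their poses are not given: they have to be found in the camera images.
- board: Plywood board 270 (x) x 400 (y) x 12 mm thick, fixed on the bench. Origin: centre of its underside. A dark scribed line 140 mm long and 3 mm wide with a 14 mm tick across each end runs along the board's x axis, 30 mm on the +y side of the board's centre. The heat sink starts on the -y side of the line and must be pushed towards the board's +y.
- line_mid (a point): Middle of the scribed line, on the board's top face; axes as the board's (x along the line, y the way to push).
- line_a (a point): End of the scribed line at the board's -x side, 70 mm from its middle.
- line_b (a point): End of the scribed line at the board's +x side, 70 mm from its middle.
- sink: Aluminium heat sink, a finned block 110 (x) x 90 (y) x 35 mm high, about 0.4 kg, loose, lying flat on the board with its fins up; the fins run along its y and are too close for fingers, so it behaves as a solid block, too wide to grasp. Origin: centre of its underside. Its +y face is the long face that faces the line, turned up to 0.35 rad from square; its -y face is the back to push on. It slides by dry friction and stops at once when the push stops.
- edge_a (a point): -x end of the heat sink's lower edge that must meet the line (55 mm from the middle of that edge).
- edge_b (a point): +x end of the same edge.
- edge_mid (a point): Middle of the same edge, 45 mm ahead of the heat sink's centre.
- meter: Multimeter in a blue plastic casing, 140 (x) x 60 (y) x 34 mm high (dial and display bring it to 45 mm), about 0.32 kg, loose, lying face up on the board over the line, its length roughly along the line. Origin: centre of its underside, under its centre of mass. Grasp across its 60 mm width.
- meter_a (a point): Middle of the multimeter's -x end, at its underside, 70 mm from its centre.
- meter_b (a point): Middle of the multimeter's +x end, at its underside.
- mat: Black rubber mat 200 (x) x 120 (y) x 5 mm thick, fixed on the bench to the left or right of the board. Origin: centre of its underside.
- bowl: Stainless steel parts bowl, 140 mm across and 40 mm high, loose, on the other side of the board from the mat. Origin: centre of its underside. Leave alone.
- driver: Screwdriver with black handle, 190 mm long, handle 26 mm thick towards its -x, lying on the board beyond the line (120 to 135 mm past it in the push direction), roughly along it. Origin: under the middle of its length, on the board. Leave alone.
- jar: Glass jar with a steel cap, 60 mm across, 85 mm high, standing on the board near its +x edge, beside the end of the line. Origin: centre of its underside. Leave alone.
- toolbox: Red metal toolbox 320 (x) x 160 (y) mm, 172 mm high with its carrying handle, fixed, to the robot's left beyond the place of the mat or bowl. Origin: centre of its underside.
There are look-alikes about, which are no part of the job. Several things have the shape of the meter; the one meant has the colours described above.

How it is judged:
On the way, in this order (a step that is already met when the one before it is completed fails the run):
1. the multimeter lies released, face up, on the rubber mat (angle between meter's own z axis and vertical below 0.1 rad and height (world z) of meter between 0.002 and 0.012 m and linear speed of meter below 0.02 m/s and contact force between the fingers and meter below 0.1 N and x of meter_a in the frame of mat between -0.104 and 0.104 m and y of meter_a in the frame of mat between -0.064 and 0.064 m and x of meter_b in the frame of mat between -0.104 and 0.104 m and y of meter_b in the frame of mat between -0.064 and 0.064 m), for 0.2 s.
2. the heat sink's edge lies along the scribed line, between its ticks (angle between sink's own z axis and vertical below 0.06 rad and height (world z) of sink between 0.009 and 0.016 m and linear speed of sink below 0.01 m/s and y of edge_a in the frame of line_mid between -0.004 and 0.004 m and x of edge_a in the frame of line_mid between -0.073 and 0.073 m and y of edge_b in the frame of line_mid between -0.004 and 0.004 m and x of edge_b in the frame of line_mid between -0.073 and 0.073 m), for 0.2 s.
At the end, for the whole second after the job is handed in: Multimeter released, face up, flat on the mat, neither end over its edge by more than 4 mm; heat sink flat and still on the board, both ends of its edge within 4 mm of the line and at most 3 mm past the ticks; bowl, screwdriver and jar moved less than 15 mm (all of step 1 and all of step 2 and distance of each of bowl, driver, jar from where it was at the start of the episode below 0.015 m); the robot touches nothing.
It fails at once if the heat sink is lifted more than about 10 mm off the board or tipped by more than 0.25 rad (height (world z) of sink above 0.022 m or angle between sink's own z axis and vertical above 0.25 rad).
It fails at once if the middle of the heat sink's edge is pushed more than 8 mm past the line (y of edge_mid in the frame of line_mid above 0.008 m).
It fails at once if the multimeter is dropped (falls freely faster than 0.6 m/s) or turned over ((contact force between the fingers and meter below 0.1 N and linear speed of meter above 0.6 m/s) or angle between meter's own z axis and vertical above 1 rad).
It fails at once if the bowl, screwdriver or jar is moved 15 mm or more (distance of any of bowl, driver, jar from where it was at the start of the episode above 0.015 m).
It fails at once if the toolbox is struck (20 N or more) (contact force between any of the arm, the fingers and toolbox above 20 N).
It also fails if it takes over 67 s, if anything falls off the work surface, if the arm or the gripper's body presses on something with over 40 N, if the wrist force passes 120 N, or if a joint passes its speed limit or range.

## Working session

There is one attempt and no reset: what is moved stays moved. The work goes in short steps, Python scripts to look and compute and a shell command to move; the robot and the scene stay as the last step left them, time stands still between calls to the robot, and variables do not carry over. Pictures are saved under pics/ and viewed, on a budget of 10 in all, crops included, one or two more only if the job needs it, and the job is handed in when it is done.

```bash
mkdir -p pics; cat > h.py <<'E'
from cell import *
import numpy as np, cv2
from scipy.spatial.transform import Rotation as R
def snap(n):
    p,d=read_camera(n); return p,d
def K(n):
    c=camera_info(n); return c,np.array([[c['fx'],0,c['cx']],[0,c['fy'],c['cy']],[0,0,1]]),np.array(c['dist'])
def rot(c):
    a=np.array(c['attitude'],float)
    return a if a.shape==(3,3) else R.from_quat(np.roll(a,-1)).as_matrix()
def plane(n,uv,z):
    c,k,d=K(n); u=cv2.undistortPoints(np.array(uv,float).reshape(-1,1,2),k,d).reshape(-1,2)
    r=np.c_[u,np.ones(len(u))]@rot(c).T; e=np.array(c['eye'])
    return (e+r*((z-e[2])/r[:,2])[:,None])
def cloud(n,dep):
    c,k,d=K(n); v,u=np.mgrid[:384,:512]
    q=cv2.undistortPoints(np.c_[u.ravel(),v.ravel()].astype(float).reshape(-1,1,2),k,d).reshape(-1,2)
    return ((np.c_[q,np.ones(len(q))]*dep.ravel()[:,None])@rot(c).T+np.array(c['eye'])).reshape(384,512,3)
E
python3 - <<'E'
from h import *
for n in("side","top"):
    p,d=snap(n); np.savez(n+'0.npz',p=p,d=d); cv2.imwrite(f'pics/{n}0.png',cv2.resize(p[:,:,::-1],(768,576)))
    print(n,camera_info(n))
print(get_obs())
E
```

```text
side {'fx': 413.586112511153, 'fy': 413.586112511153, 'cx': 258.9536687084662, 'cy': 190.3269962001738, 'dist': array([-0.13242961,  0.        ,  0.        ,  0.        ,  0.        ]), 'eye': array([-0.07310519, -0.71775076,  0.99749293]), 'attitude': array([-0.39220462,  0.86416512, -0.29066525,  0.12209786])}
top {'fx': 499.64807794461854, 'fy': 499.64807794461854, 'cx': 251.87586190916582, 'cy': 191.87492994701682, 'dist': array([0.04746794, 0.        , 0.        , 0.        , 0.        ]), 'eye': array([0.38078021, 0.11248463, 1.73235457]), 'attitude': array([ 0.04059874, -0.69771724,  0.71460613, -0.02967275])}
{'clock': 0.1, 'qpos': array([ 1.18132232e+00,  9.17750053e-02,  1.23170664e+00,  9.13108474e-08,
        1.81980952e+00, -5.67291324e-02]), 'joint_velocities': array([-1.30973435e-03, -1.11607186e-03, -2.84640597e-03,  4.17224724e-04,
        3.72295056e-05, -5.79101168e-04]), 'joint_efforts': array([ 2.71851379e-03, -4.47860813e+01, -4.07565951e+01,  7.00495904e-02,
        2.85207876e-02, -1.13975589e-04]), 'tool_pos': array([0.19591198, 0.56686567, 0.23265829]), 'tcp_rot': array([-1.87945676e-04,  1.65605900e-01,  9.86191647e-01, -8.28198413e-04]), 'force': array([0.81859164, 0.87294624, 0.09794802]), 'wrist_torque': array([ 0.00466567,  0.02220987, -0.01633058]), 'gripper_width': 0.08777537956076707}
```

View pics/top0.png

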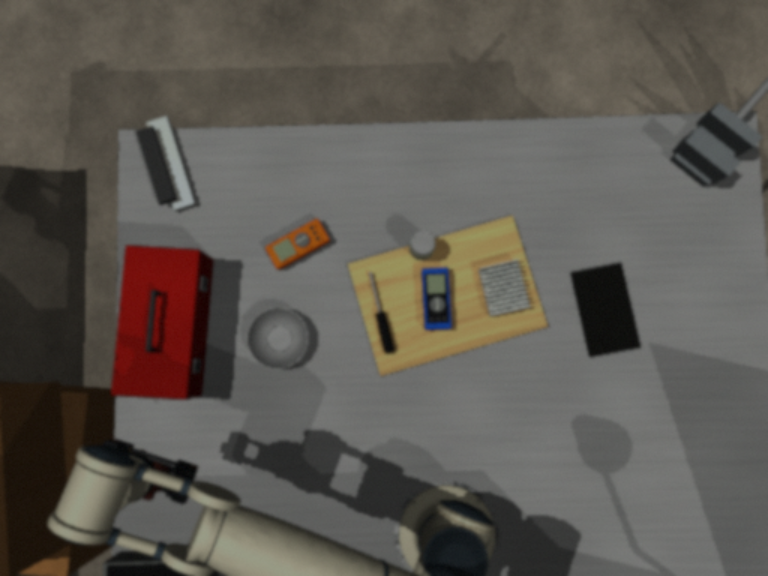

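View pics/side0.png

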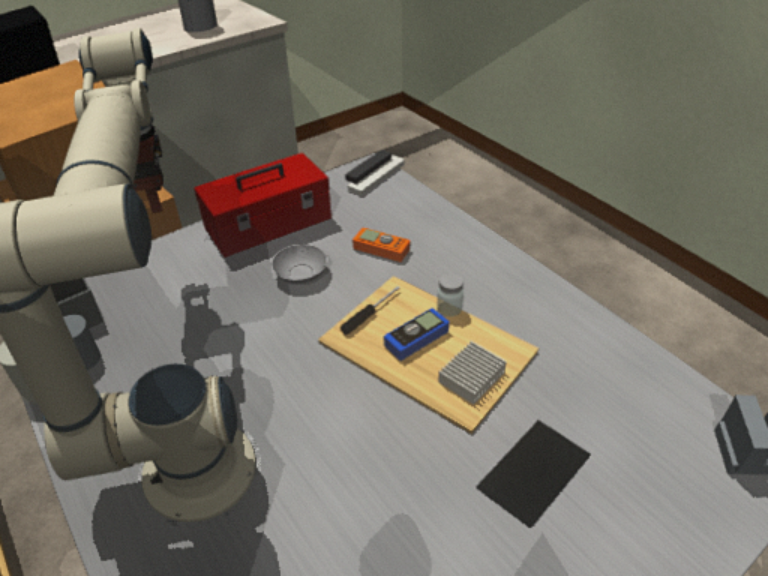

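Both views show the scene. In the enlarged top view the meter is at (437,298), the sink at (505,288), the mat at (605,309), the jar at (423,244) and the driver at about (383,315). The board runs from (348,264) to (548,326). Now I'll measure them.

```bash
cat > m.py <<'E'
from h import *
def rect(n,mask,z,box=None):
    mask=mask.astype(np.uint8)
    if box is not None:
        b=np.zeros_like(mask); b[box[1]:box[3],box[0]:box[2]]=1; mask=mask*b
    k,l,s,_=cv2.connectedComponentsWithStats(mask); i=1+np.argmax(s[1:,4])
    c=max(cv2.findContours((l==i).astype(np.uint8),cv2.RETR_EXTERNAL,cv2.CHAIN_APPROX_NONE)[0],key=len)
    w=plane(n,c.reshape(-1,2),z)[:,:2]
    r=cv2.minAreaRect((w*1000).astype(np.float32)); return r,s[i],l==i
def show(t,r):
    b=cv2.boxPoints(r); e=b[1]-b[0]; f=b[2]-b[1]; L=e if np.hypot(*e)>np.hypot(*f) else f
    print(t,'c',np.round(r[0],1),'size',np.round(r[1],1),'long axis deg',round(float(np.degrees(np.arctan2(L[1],L[0]))%180),1))
def masks(p):
    h=cv2.cvtColor(p,cv2.COLOR_RGB2HSV).astype(int); H,S,V=h[...,0],h[...,1],h[...,2]
    return dict(blue=(H>105)&(H<130)&(S>130)&(V>40),wood=(H>10)&(H<30)&(S>80)&(V>90),black=V<45,grey=(S<60)&(V>60))
E
python3 - <<'E'
from m import *
for n,boxes in dict(top=dict(board=(220,130,380,260),mat=(370,165,440,245),sink=(305,165,365,220)),side=dict(board=(200,170,370,300),mat=(300,270,410,360),sink=(280,215,345,280))).items():
    p=np.load(n+'0.npz')['p']; d=np.load(n+'0.npz')['d']; m=masks(p)
    for t,z in(('meter',.046),): 
        r,s,_=rect(n,m['blue'],z); print(n,s); show(t,r)
    r,s,_=rect(n,m['wood'],.012,boxes['board']); show('board',r)
    b=cv2.boxPoints(r); print(np.round(b,0).tolist())
    r,s,_=rect(n,m['black'],.005,boxes['mat']); show('mat',r)
    C=cloud(n,d)
    x,y,zz=C[...,0],C[...,1],C[...,2]
    # depth: sink = high points on board on -y side
    brd=(x>.4)&(x<.75)&(y>-.3)&(y<.3)
    for t,lo,hi,yr in(('sink(depth)',.035,.058,(-.25,-.03)),('meter(depth)',.035,.065,(-.03,.08))):
        q=brd&(zz>lo)&(zz<hi)&(y>yr[0])&(y<yr[1]); 
        if q.sum()>20:
            w=C[q][:,:2]*1000; r=cv2.minAreaRect(w.astype(np.float32)); print(q.sum(),'z',np.median(zz[q])); show(t,r)
    q=brd&(zz>.08)&(zz<.11); print('jar',C[q].mean(0) if q.any() else None)
E
python3 - <<'E'
import cv2,numpy as np
a=np.load('top0.npz')['p'][125:265,225:440,::-1]; b=np.load('side0.npz')['p'][175:295,205:365,::-1]
cv2.imwrite('pics/crop.png',np.vstack([cv2.resize(a,(430,280)),cv2.resize(b,(430,320))]))
E
```

```text
top [282 179  19  41 239]
meter c [522.7   5.4] size [135.7  55.4] long axis deg 1.6
board c [533.4 -20.6] size [269.4 399.1] long axis deg 105.0
[[352.0, 137.0], [455.0, -248.0], [715.0, -179.0], [612.0, 207.0]]
mat c [ 491.9 -380.7] size [194.9 114.8] long axis deg 9.6
364 z 0.04646515479662272
sink(depth) c [ 546.3 -148.3] size [111.   93.4] long axis deg 11.3
756 z 0.04889647510463768
meter(depth) c [556.   12.4] size [206.3  76.4] long axis deg 10.0
jar [0.64396641 0.03683506 0.09660201]
side [257 206  42  28 168]
meter c [521.    3.8] size [138.1  57. ] long axis deg 1.1
board c [530.3 -20.6] size [274.5 401.1] long axis deg 104.9
[[346.0, 138.0], [449.0, -250.0], [715.0, -179.0], [611.0, 209.0]]
mat c [ 490.3 -379.7] size [196.4 115.9] long axis deg 9.5
842 z 0.042204428671231364
sink(depth) c [ 543.9 -146.2] size [116.   92.1] long axis deg 12.0
754 z 0.04597804391880056
meter(depth) c [554.   13.1] size [215.5  73.8] long axis deg 7.6
jar [0.63834105 0.03462638 0.09316455]
```

View pics/crop.png

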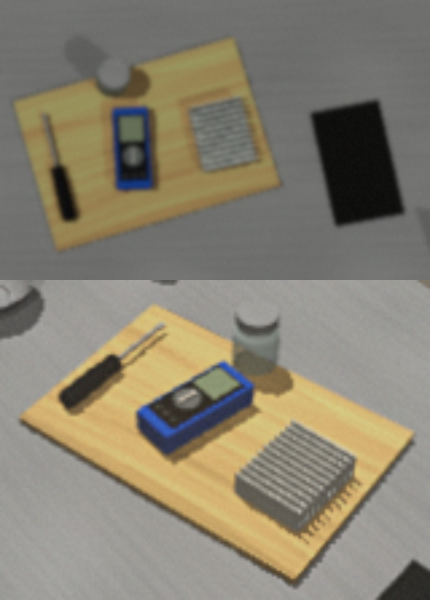

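```bash
cat > d.py <<'E'
# usage: d.py x y z yaw_deg(of tool y)  -> total move in row units
import sys; from h import *
x,y,z,a=map(float,sys.argv[1:]); o=get_obs(); Rt=R.from_quat(np.roll(o['tcp_rot'],-1)).as_matrix()
s=Rt.T@(np.array([x,y,z])-o['tool_pos'])/.25
a=np.radians(a); ty=np.array([np.cos(a),np.sin(a),0]); tz=np.array([0,0,-1.]); G=np.c_[np.cross(ty,tz),ty,tz]
print('shift',np.round(s,4),'turn',np.round(R.from_matrix(Rt.T@G).as_rotvec()/np.pi,4),'yaw now',np.degrees(np.arctan2(Rt[1,1],Rt[0,1])).round(2),'pos',o['tool_pos'].round(4),'t',o['clock'],'F',o['force'].round(1),'w',round(o['gripper_width'],4))
E
python3 d.py .522 .0046 .15 91.4
```

```text
shift [-1.9675 -1.6991  0.3333] turn [-5.000e-04 -1.000e-04 -1.137e-01] yaw now 70.94 pos [0.1959 0.5669 0.2327] t 0.1 F [0.8 0.9 0.1] w 0.0878
```

```bash
python3 -m pendant '[-0.25,-0.21,0,0,0,0, -0.5,-0.42,0,0,0,0, -0.75,-0.64,0,0,0,0, -1,-0.86,0,0,0,0, -1,-0.86,0,0,0,0, -1,-0.86,0,0,0,0, -1,-0.86,0,0,0,0, -1,-0.86,0,0,0,0]' 1; python3 d.py .522 .0046 .15 91.4
```

```text
clock: 1.1
tool_pos: [0.3615, 0.2834, 0.2334]
tcp_rot: [-0.0, 0.165, 0.986, 0.0]
force: [-0.3, 1.0, 0.6]
gripper_width: 0.0878
shift [-0.9703 -0.8455  0.3329] turn [ 1.000e-04 -2.000e-04 -1.133e-01] yaw now 71.01 pos [0.3615 0.2834 0.2334] t 1.1 F [-0.3  1.   0.6] w 0.0878
```

```bash
python3 -m pendant '[-0.25,-0.21,0,0,0,-0.03, -0.5,-0.42,0,0,0,-0.06, -0.75,-0.64,0.1,0,0,-0.09, -0.97,-0.8455,0.33,0,0,-0.1135, -0.97,-0.8455,0.33,0,0,-0.1135, -0.97,-0.8455,0.33,0,0,-0.1135, -0.97,-0.8455,0.33,0,0,-0.1135, -0.97,-0.8455,0.33,0,0,-0.1135]'; python3 d.py .5219 .0046 .030 91.4
```

```text
clock: 2.1
tool_pos: [0.5223, 0.005, 0.1516]
tcp_rot: [0.0, -0.013, 1.0, 0.0]
force: [-0.4, 0.4, 0.5]
gripper_width: 0.0877
shift [ 0.0018 -0.0018  0.4866] turn [0.0002 0.0001 0.0004] yaw now 91.48 pos [0.5223 0.005  0.1516] t 2.1 F [-0.4  0.4  0.5] w 0.0877
```

Descend and close.

```bash
python3 -m pendant '[0,0,0.12,0,0,0, 0,0,0.24,0,0,0, 0,0,0.34,0,0,0, 0,0,0.42,0,0,0, 0,0,0.486,0,0,0, 0,0,0.486,0,0,0, 0,0,0.486,0,0,0]'; python3 -m pendant '[0,0,0,0,0,0, 0,0,0,0,0,0, 0,0,0,0,0,0, 0,0,0,0,0,0, 0,0,0,0,0,0, 0,0,0,0,0,0, 0,0,0,0,0,0, 0,0,0,0,0,0]' -1
```

```text
clock: 2.98
tool_pos: [0.5228, 0.0033, 0.0306]
tcp_rot: [0.001, -0.012, 1.0, -0.0]
force: [-0.7, 0.4, 0.2]
gripper_width: 0.0878
clock: 3.98
tool_pos: [0.5225, 0.0035, 0.0302]
tcp_rot: [0.0, -0.012, 1.0, 0.0]
force: [-0.9, 3.3, 5.1]
gripper_width: 0.0602
```

```bash
python3 -m pendant '[0,0,-0.06,0,0,0, 0,0,-0.15,0,0,0, 0,0,-0.28,0,0,0, 0,0,-0.4,0,0,0, 0,0,-0.4,0,0,0, 0,0,-0.4,0,0,0]'; python3 d.py .491 -.380 .13 99.6
```

```text
clock: 4.72
tool_pos: [0.5215, 0.003, 0.128]
tcp_rot: [-0.001, -0.012, 1.0, -0.0]
force: [-0.6, -0.1, -3.3]
gripper_width: 0.06
shift [ 0.1582 -1.5286 -0.0071] turn [-0.     -0.0007 -0.0458] yaw now 91.35 pos [0.5215 0.003  0.128 ] t 4.725 F [-0.6 -0.1 -3.3] w 0.06
```

```bash
python3 -m pendant '[0.01,-0.08,0,0,0,0, 0.03,-0.25,0,0,0,-0.01, 0.05,-0.45,0,0,0,-0.02, 0.07,-0.65,0,0,0,-0.03, 0.09,-0.85,0,0,0,-0.04, 0.1,-1,0,0,0,-0.0458, 0.1,-1,0,0,0,-0.0458, 0.1,-1,0,0,0,-0.0458]'; python3 d.py .491 -.380 .13 99.6
```

```text
clock: 5.72
tool_pos: [0.5025, -0.2467, 0.1278]
tcp_rot: [-0.001, -0.083, 0.997, 0.001]
force: [-0.4, 0.3, -2.6]
gripper_width: 0.0598
shift [ 0.134  -0.5182 -0.0097] turn [ 0.0007 -0.0007 -0.0001] yaw now 99.58 pos [ 0.5025 -0.2467  0.1278] t 5.725 F [-0.4  0.3 -2.6] w 0.0598
```

```bash
python3 -m pendant '[0.03,-0.12,0,0,0,0, 0.07,-0.28,0,0,0,0, 0.11,-0.43,0,0,0,0, 0.134,-0.518,0,0,0,0, 0.134,-0.518,0,0,0,0, 0.134,-0.518,0,0,0,0, 0.134,-0.518,0,0,0,0]'; python3 d.py .491 -.380 .0235 99.6
python3 - <<'E'
from m import *
for n in("top","side"):
    p,d=snap(n); m=masks(p)
    r,s,_=rect(n,m['blue'],.141); show(n+' meter(z?)',r)
    cv2.imwrite(f'pics/{n}1.png',p[150:384,200:440,::-1].repeat(2,0).repeat(2,1))
E
```

```text
clock: 6.6
tool_pos: [0.4922, -0.3793, 0.1298]
tcp_rot: [0.0, -0.084, 0.996, 0.0]
force: [0.5, 0.1, -3.1]
gripper_width: 0.06
shift [ 0.0054 -0.0021  0.4251] turn [0.0001 0.0001 0.0005] yaw now 99.69 pos [ 0.4922 -0.3793  0.1298] t 6.6 F [ 0.5  0.1 -3.1] w 0.06
top meter(z?) c [ 551.  -364.7] size [34.7 65.3] long axis deg 122.3
side meter(z?) c [ 459.2 -388.3] size [100.6  64.2] long axis deg 10.0
```

View pics/side1.png

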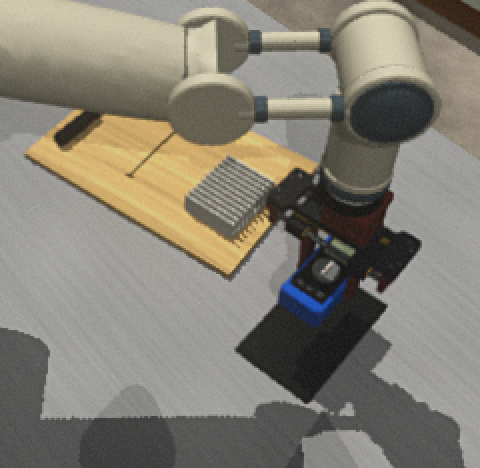

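The side view shows the meter held level over the mat and the scribed line bare. I'll lower it, watch the force and release.

```bash
python3 -m pendant '[0.002,0,0.1,0,0,0, 0.004,0,0.2,0,0,0, 0.004,0,0.29,0,0,0, 0.004,0,0.35,0,0,0, 0.004,0,0.39,0,0,0, 0.004,0,0.41,0,0,0, 0.004,0,0.42,0,0,0, 0.004,0,0.424,0,0,0, 0.004,0,0.426,0,0,0, 0.004,0,0.426,0,0,0]'
```

```text
clock: 7.95
tool_pos: [0.4908, -0.3808, 0.0234]
tcp_rot: [0.0, -0.084, 0.996, -0.0]
force: [0.3, 0.1, -2.0]
gripper_width: 0.0601
```

```bash
python3 -m pendant '[0,0,0,0,0,0, 0,0,0,0,0,0, 0,0,0,0,0,0, 0,0,0,0,0,0, 0,0,0,0,0,0]' 1;  python3 -m pendant '[0,0,-0.06,0,0,0, 0,0,-0.2,0,0,0, 0,0,-0.4,0,0,0, 0,0,-0.6,0,0,0, 0,0,-0.7,0,0,0, 0,0,-0.7,0,0,0]'; python3 d.py .40 -.25 .2 99.6
```

```text
clock: 8.57
tool_pos: [0.4907, -0.3807, 0.0231]
tcp_rot: [-0.0, -0.084, 0.996, 0.0]
force: [0.8, -0.7, -0.2]
gripper_width: 0.0877
clock: 9.32
tool_pos: [0.4916, -0.3815, 0.2024]
tcp_rot: [0.002, -0.084, 0.996, -0.002]
force: [0.4, 0.7, 0.4]
gripper_width: 0.0878
shift [0.2736 0.5799 0.0053] turn [-0.0017  0.0014  0.    ] yaw now 99.6 pos [ 0.4916 -0.3815  0.2024] t 9.325 F [0.4 0.7 0.4] w 0.0878
```

```bash
python3 - <<'E'
from h import *
o=[]
for n,b in(("top",(130,215,270,380)),("side",(195,205,295,365))):
    p,d=snap(n); np.savez(n+'2.npz',p=p,d=d); o.append(cv2.resize(p[b[0]:b[2],b[1]:b[3],::-1],None,fx=3,fy=3,interpolation=cv2.INTER_CUBIC))
w=max(i.shape[1] for i in o); o=[cv2.copyMakeBorder(i,0,0,0,w-i.shape[1],0) for i in o]
v=np.vstack(o); v=cv2.resize(v,None,fx=600/v.shape[0],fy=600/v.shape[0]); print(v.shape); cv2.imwrite('pics/two2.png',v)
E
```

```text
(600, 412, 3)
```

View pics/two2.png

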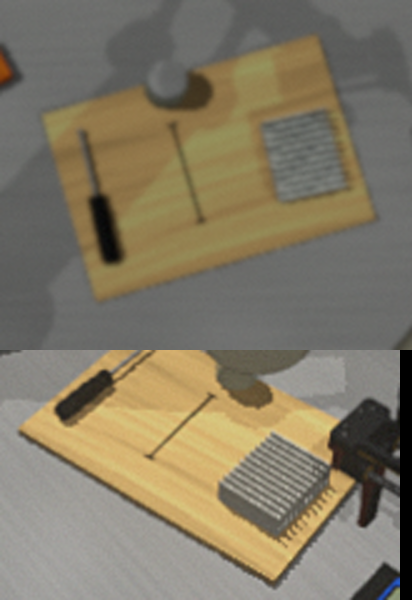

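The top view shows the line from (284.6,180) to (295.4,218) in original pixels. The sink's line-facing lower edge is directly visible there, in the same plane as the line. In the side view the line runs (289,214) to (265,238). I'll fit both.

```bash
cat > e.py <<'E'
from m import *
B0=np.array([524.2,8.4]); th=np.radians(15.0)
def tob(w): # mm world->nominal line frame
    c,s=np.cos(th),np.sin(th); return (w-B0)@np.array([[c,-s],[s,c]])
def tow(b):
    c,s=np.cos(th),np.sin(th); return np.array(b)@np.array([[c,s],[-s,c]])+B0
def lineseg(n,p):  # dark pixels within 12 mm of the nominal line, as darkness-weighted fit
    g=cv2.GaussianBlur(p[...,0].astype(np.float32),(0,0),.5); bg=cv2.medianBlur(p[...,0],13).astype(np.float32)
    v,u=np.mgrid[:384,:512]; w=tob(plane(n,np.c_[u.ravel(),v.ravel()],.012)[:,:2]*1000)
    wt=np.clip((bg-g).ravel()-12,0,None); k=(abs(w[:,0])<60)&(abs(w[:,1])<12)&(wt>0)
    f=np.polyfit(w[k,0],w[k,1],1,w=np.sqrt(wt[k])); 
    k2=(abs(w[:,0])<85)&(abs(w[:,1]-np.polyval(f,w[:,0]))<5)&(wt>8); 
    return f,w[k2,0].min(),w[k2,0].max(),k.sum()
def sink(n,p,z,yr=(-240,20)):
    h=cv2.cvtColor(p,cv2.COLOR_RGB2HSV); v,u=np.mgrid[:384,:512]
    w=tob(plane(n,np.c_[u.ravel(),v.ravel()],z)[:,:2]*1000)
    ok=(abs(w[:,0])<110)&(w[:,1]>yr[0])&(w[:,1]<yr[1])
    m=((h[...,1].ravel()<75)&ok).reshape(384,512).astype(np.uint8); m=cv2.morphologyEx(m,cv2.MORPH_OPEN,np.ones((3,3)))
    k,l,s,_=cv2.connectedComponentsWithStats(m); i=1+np.argmax(s[1:,4]); q=w[(l==i).ravel()]
    # sat profile: sub-pixel crossing of the front edge, column by column in the line frame
    S=h[...,1].astype(np.float32); out=[]; c,kk,d=K(n); e=np.array(c['eye']); Rm=rot(c); cx=np.median(q[:,0])
    for x in np.arange(cx-42,cx+43,4):
        y0=q[abs(q[:,0]-x)<4][:,1].max(); ys=np.arange(y0-14,y0+14,.5)
        W=np.c_[tow(np.c_[np.full(len(ys),x),ys]),np.full(len(ys),z*1000)]/1000
        uv=cv2.projectPoints(W,cv2.Rodrigues(Rm.T)[0],-Rm.T@e,kk,d)[0].reshape(-1,2).astype(np.float32)
        f=cv2.remap(S,uv[:,:1],uv[:,1:],cv2.INTER_LINEAR).ravel(); mid=(f[:6].mean()+f[-6:].mean())/2
        j=np.argmax(f>mid); 
        if j>0: out.append((x,ys[j]-.5*(f[j]-mid)/(f[j]-f[j-1]+1e-6)))
    o=np.array(out); F=np.polyfit(o[:,0],o[:,1],1); r=o[:,1]-np.polyval(F,o[:,0]); g=abs(r)<2; F=np.polyfit(o[g,0],o[g,1],1)
    fr=cv2.minAreaRect(q.astype(np.float32)); return F,g.sum(),len(g),np.std(r[g]),fr
def report(P):
  for n,z in(("top",.012),("side",.047)):
    try:
        p=P[n]; f,a,b,k=lineseg(n,p); print(n,'line slope deg %.2f y0 %.2f ends %.1f %.1f n %d'%(np.degrees(f[0]),f[1],a,b,k))
    except Exception as x: print(n,'line',x)
    try:
        F,g,N,sd,fr=sink(n,p,z); print('   edge slope deg %.2f, y at x0 %.2f, at rect x %.2f (%d/%d sd %.2f) rect'%(np.degrees(F[0]),F[1],np.polyval(F,fr[0][0]),g,N,sd),np.round(fr[0],1),np.round(fr[1],1),round(fr[2],1))
    except Exception as x: print(n,'sink',x)
E
python3 - <<'E'
from e import *
report({n:np.load(n+'2.npz')['p'] for n in('top','side')})
E
```

```text
top line slope deg -0.05 y0 -0.10 ends -71.9 73.4 n 105
   edge slope deg -3.62, y at x0 -114.17, at rect x -112.93 (22/22 sd 0.21) rect [ -19.6 -160.8] [ 96.2 115.7] 86.2
side line slope deg 0.06 y0 2.58 ends -72.7 76.0 n 82
   edge slope deg -3.67, y at x0 -113.66, at rect x -111.60 (20/22 sd 0.82) rect [ -32.1 -161.6] [102.1 133. ] 87.2
```

```bash
python3 -c "
from e import *
t=tow([[-24.8,-229]])[0]/1000; print(t)
open('t.txt','w').write('%.4f %.4f'%tuple(t))"; python3 d.py $(cat t.txt) .13 11.3
```

```text
[ 0.5595146  -0.21921573]
shift [-0.3795  0.5905  0.2704] turn [ 0.000e+00 -2.000e-04  4.906e-01] yaw now 99.61 pos [ 0.4906 -0.3806  0.1976] t 9.425 F [ 0.6  0.1 -0.1] w 0.0876
```

```bash
python3 -m pendant '[-0.06,0.1,0,0,0,0.055, -0.14,0.22,0.04,0,0,0.11, -0.21,0.33,0.1,0,0,0.165, -0.28,0.44,0.16,0,0,0.22, -0.34,0.53,0.22,0,0,0.275, -0.38,0.59,0.27,0,0,0.33, -0.38,0.59,0.27,0,0,0.385, -0.38,0.59,0.27,0,0,0.44, -0.38,0.59,0.27,0,0,0.4906, -0.38,0.59,0.27,0,0,0.4906, -0.38,0.59,0.27,0,0,0.4906, -0.38,0.59,0.27,0,0,0.4906]' 0.36;  python3 d.py $(cat t.txt) .029 11.3
python3 - <<'E'
from m import *
for n in("top","side"):
    p,d=snap(n); r,s,_=rect(n,masks(p)['blue'],.039); show(n+' meter',r)
E
```

```text
clock: 10.92
tool_pos: [0.5596, -0.2194, 0.1301]
tcp_rot: [-0.0, 0.633, 0.774, -0.0]
force: [0.2, -0.2, 0.5]
gripper_width: 0.06
shift [7.000e-04 1.000e-04 4.045e-01] turn [-0.0002 -0.0001  0.0005] yaw now 11.39 pos [ 0.5596 -0.2194  0.1301] t 10.925 F [ 0.2 -0.2  0.5] w 0.06
top meter c [ 455.1 -386.8] size [72.8 67.9] long axis deg 9.6
side meter c [ 482.8 -385.2] size [154.7  65.1] long axis deg 9.4
```

```bash
python3 -m pendant '[0,0,0.1,0,0,0, 0,0,0.2,0,0,0, 0,0,0.3,0,0,0, 0,0,0.37,0,0,0, 0,0,0.404,0,0,0, 0,0,0.404,0,0,0, 0,0,0.404,0,0,0]'; python3 -m pendant '[0.02,0,0,0,0,0, 0.04,0,0,0,0,0, 0.05,0,0,0,0,0, 0.06,0,0,0,0,0, 0.07,0,0,0,0,0, 0.08,0,0,0,0,0, 0.09,0,0,0,0,0, 0.1,0,0,0,0,0, 0.1,0,0,0,0,0]'
```

```text
clock: 11.9
tool_pos: [0.5604, -0.2198, 0.0308]
tcp_rot: [0.001, 0.634, 0.773, 0.0]
force: [0.3, 0.5, -0.2]
gripper_width: 0.0596
clock: 13.02
tool_pos: [0.5548, -0.1947, 0.0296]
tcp_rot: [-0.0, 0.634, 0.773, 0.0]
force: [0.1, -1.1, 0.3]
gripper_width: 0.0593
```

```bash
python3 - <<'E'
from e import *
P={n:snap(n)[0] for n in('top','side')}; report(P)
o=get_obs(); print('TCP in line frame',tob(o['tool_pos'][:2]*1000),o['force'])
a=P['top'][130:270,215:380,::-1]; b=P['side'][195:295,205:365,::-1]
cv2.imwrite('pics/p3.png',np.vstack([cv2.resize(a,(412,350)),cv2.resize(b,(412,250))]))
E
```

```text
top line slope deg -0.07 y0 -0.07 ends -71.9 74.4 n 107
   edge slope deg -4.02, y at x0 -107.69, at rect x -107.57 (22/22 sd 0.19) rect [  -1.8 -172. ] [135.8 216.4] 89.9
side line slope deg 0.07 y0 2.59 ends -72.7 76.0 n 86
   edge slope deg -3.91, y at x0 -106.91, at rect x -104.76 (22/22 sd 0.80) rect [ -31.6 -160.6] [113.1 132.8] 86.4
TCP in line frame [ -22.96785955 -204.16080194] [ 0.48855092 -1.03627941  0.24734297]
```

View pics/p3.png

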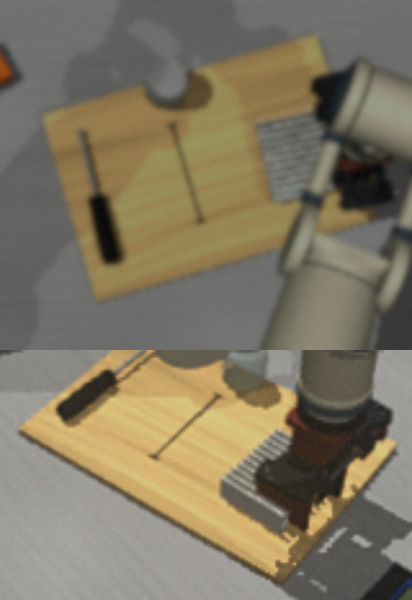

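```bash
python3 -m pendant '[0.016,0.0014,0,0,0,0, 0.034,0.003,0,0,0,-0.002, 0.052,0.0045,0,0,0,-0.004, 0.07,0.006,0,0,0,-0.006, 0.09,0.008,0,0,0,-0.008, 0.11,0.0096,0,0,0,-0.01, 0.13,0.0114,0,0,0,-0.012, 0.15,0.013,0,0,0,-0.014, 0.17,0.015,0,0,0,-0.016, 0.19,0.0166,0,0,0,-0.018, 0.21,0.0184,0,0,0,-0.02, 0.23,0.02,0,0,0,-0.02, 0.25,0.022,0,0,0,-0.02, 0.27,0.0236,0,0,0,-0.02, 0.288,0.025,0,0,0,-0.02, 0.304,0.0266,0,0,0,-0.02, 0.318,0.028,0,0,0,-0.02, 0.328,0.029,0,0,0,-0.02, 0.328,0.029,0,0,0,-0.02]'
python3 - <<'E'
from e import *
P={n:snap(n)[0] for n in('top','side')}; report(P)
o=get_obs(); print('TCP in line frame',tob(o['tool_pos'][:2]*1000),o['force'])
a=P['top'][130:270,215:380,::-1]; b=P['side'][195:295,205:365,::-1]
cv2.imwrite('pics/p4.png',np.vstack([cv2.resize(a,(412,350)),cv2.resize(b,(412,250))]))
E
python3 d.py .55 -.1 .03 14.95
```

```text
clock: 15.5
tool_pos: [0.5459, -0.1126, 0.0296]
tcp_rot: [-0.0, 0.609, 0.793, 0.0]
force: [-0.2, -0.8, 0.1]
gripper_width: 0.0596
top line slope deg -0.01 y0 0.28 ends -71.9 74.4 n 93
   edge slope deg -0.42, y at x0 -24.74, at rect x -24.73 (22/22 sd 0.21) rect [  -1.8 -131.8] [216.1 216.4] 0.0
side line slope deg 0.70 y0 1.24 ends -72.7 74.0 n 71
   edge slope deg 0.96, y at x0 -24.05, at rect x -24.43 (13/22 sd 1.25) rect [-22.6 -74.9] [135.3 100.5] 0.6
TCP in line frame [ -10.35869738 -122.58616238] [ 0.55102136 -0.66398471 -0.18916773]
shift [ 0.0449  0.0288 -0.0016] turn [ 0.     -0.0003 -0.0002] yaw now 14.91 pos [ 0.5459 -0.1127  0.0296] t 15.6 F [ 0.6 -0.7 -0.2] w 0.06
```

View pics/p4.png

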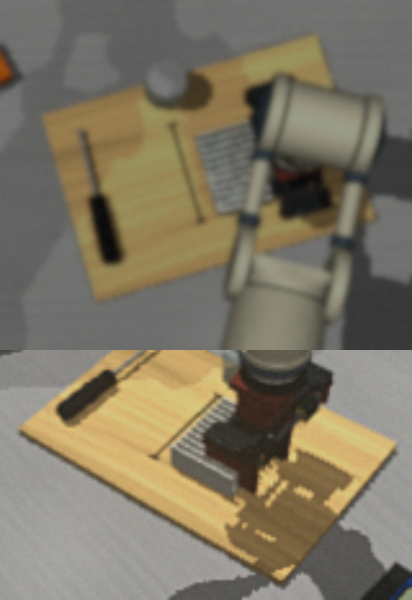

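```bash
python3 -m pendant '[0.012,0,0,0,0,0, 0.026,0.001,0,0,0,-0.001, 0.04,0.002,0,0,0,-0.002, 0.054,0.003,0,0,0,-0.002, 0.066,0.004,0,0,0,-0.002, 0.074,0.004,0,0,0,-0.002, 0.078,0.004,0,0,0,-0.002, 0.078,0.004,0,0,0,-0.002]'
python3 - <<'E'
from e import *
P={n:snap(n)[0] for n in('top','side')}; report(P)
o=get_obs(); print('TCP in line frame',tob(o['tool_pos'][:2]*1000),o['force'])
cv2.imwrite('pics/p5.png',cv2.resize(P['top'][165:235,270:350,::-1],(640,560),interpolation=cv2.INTER_CUBIC))
E
```

```text
clock: 16.6
tool_pos: [0.5418, -0.0938, 0.0296]
tcp_rot: [-0.0, 0.607, 0.795, 0.0]
force: [0.0, -1.3, 0.1]
gripper_width: 0.0598
top line slope deg 0.53 y0 -0.65 ends -71.9 73.4 n 64
   edge slope deg 0.13, y at x0 -3.79, at rect x -3.80 (22/22 sd 0.19) rect [  -1.8 -121.3] [215.9 237.4] 0.1
side line slope deg 1.28 y0 1.32 ends -72.7 68.0 n 82
   edge slope deg 5.49, y at x0 -2.63, at rect x -4.78 (11/22 sd 1.22) rect [-22.4 -55.3] [134.7 102.1] 1.1
TCP in line frame [  -9.40180721 -103.26854147] [ 0.33075162 -1.07849054 -0.46277757]
```

View pics/p5.png

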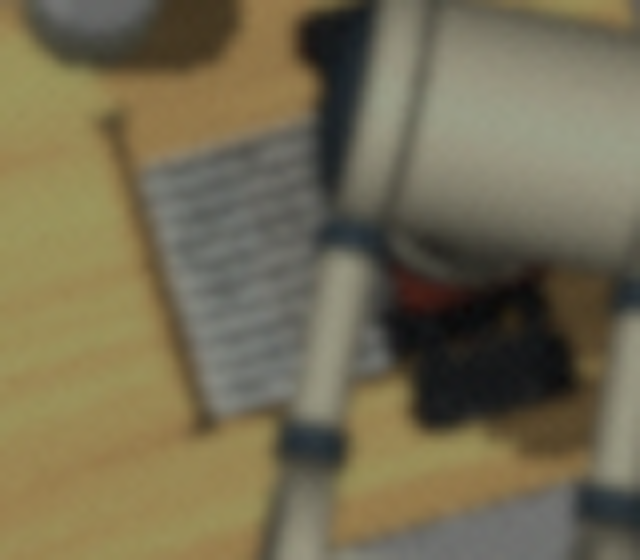

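```bash
python3 -m pendant '[0.006,0.001,0,0,0,0, 0.012,0.001,0,0,0,0, 0.018,0.002,0,0,0,0, 0.02,0.002,0,0,0,0, 0.02,0.002,0,0,0,0, 0.02,0.002,0,0,0,0]'; python3 -c "
from e import *
o=get_obs(); print(tob(o['tool_pos'][:2]*1000))"
python3 -m pendant '[-0.04,0,0,0,0,0, -0.1,0,0,0,0,0, -0.12,0,-0.1,0,0,0, -0.12,0,-0.3,0,0,0, -0.2,0,-0.5,0,0,0, -0.5,0,-0.5,0,0,0, -0.7,0,-0.5,0,0,0, -0.9,0,-0.5,0,0,0, -0.9,0,-0.5,0,0,0, -0.9,0,-0.5,0,0,0]'
python3 - <<'E'
from e import *
P={n:snap(n)[0] for n in('top','side')}; report(P)
r,s,_=rect('side',masks(P['side'])['blue'],.039); show('side meter',r)
a=cv2.resize(P['top'][165:235,270:350,::-1],(400,350),interpolation=cv2.INTER_CUBIC)
b=cv2.resize(P['side'][200:260,250:330,::-1],(400,300),interpolation=cv2.INTER_CUBIC)[:250]
c=cv2.resize(P['side'][260:365,290:410,::-1],(400,350)); d=cv2.resize(P['top'][130:270,215:440,::-1],(400,250))
cv2.imwrite('pics/p6.png',np.hstack([np.vstack([a,b]),np.vstack([c,d])]))
E
```

```text
clock: 17.45
tool_pos: [0.541, -0.0889, 0.0296]
tcp_rot: [-0.0, 0.607, 0.795, 0.0]
force: [-0.4, -1.4, 0.4]
gripper_width: 0.0597
[ -8.91528619 -98.36404445]
clock: 18.7
tool_pos: [0.6001, -0.3063, 0.1542]
tcp_rot: [-0.001, 0.607, 0.795, 0.0]
force: [-0.5, 0.4, 0.3]
gripper_width: 0.0595
top line slope deg 4.90 y0 -4.61 ends -69.5 73.4 n 27
   edge slope deg -0.01, y at x0 0.36, at rect x 0.36 (22/22 sd 0.23) rect [ -8.5 -46.9] [ 95.1 117. ] 89.9
side line slope deg 0.98 y0 4.34 ends -72.7 70.0 n 79
   edge slope deg 0.30, y at x0 -0.03, at rect x -0.14 (22/22 sd 0.78) rect [-22.  -50.7] [133.7 103.8] 1.0
side meter c [ 483.2 -385.3] size [155.1  65. ] long axis deg 10.2
```

View pics/p6.png

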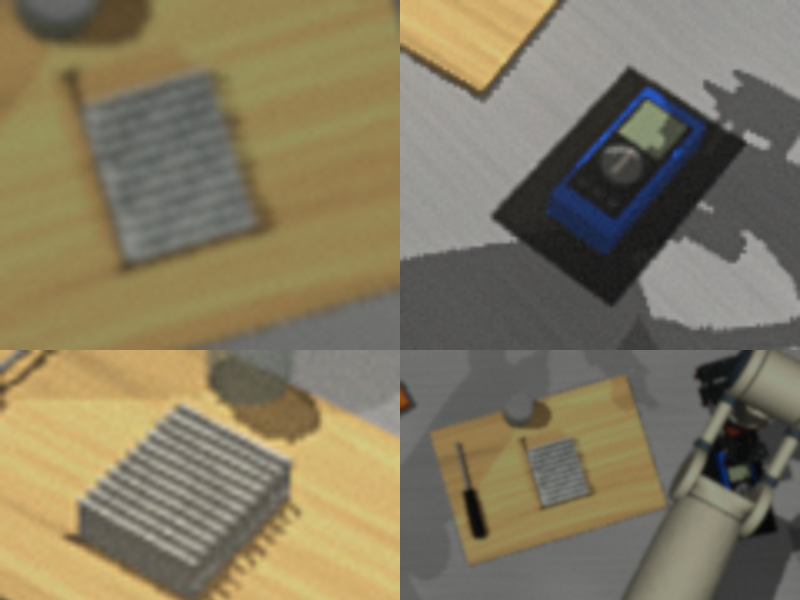

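The last pictures show the meter face up and wholly on the mat, and the sink's edge on the line between the ticks. The jar, driver and bowl look undisturbed. The arm is clear, so I'm handing in.

```bash
python3 -c "
from cell import *
o=get_obs(); print(o['clock'],o['force']); print(sign_off())"
```

```text
18.8 [-0.92573718  0.71338375 -0.12158781]
the job is handed in; nothing more can be done
None
```

The job is handed in at about 19 s on the robot's clock. The multimeter is on the mat and the heat sink's edge is on the scribed line, as far as my last checks can tell.

- **Multimeter:** I gripped it across its width, lowered it until the force showed it touching the mat, then released it. The last side view shows it face up, wholly on the mat.
- **Heat sink:** I pushed it with both fingertips low on its back face, turning it square on the way, in three stages.
- **Position across the line:** the top camera puts the edge at +0.4 mm, and the tool position puts it at about −0.5 mm. The side camera reads about −2.6 mm relative to its own line fit. It was off by about 2 mm in the same direction from the start, so I trusted the top view. All three are inside the 4 mm limit.
- **Angle and ticks:** the top view puts the edge within about 0.1° of the line. The −x end of the edge is estimated 63–67 mm from the middle, so it is inside its tick, but it sits close to that end rather than centred.
- **Line fits:** after the sink covered the line, the line fits no longer meant anything, so I used the line position measured before the push.
- **Left alone:** the jar and driver look unmoved in the last picture. I never approached them, the bowl or the toolbox, and I did not measure their positions at the end.

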